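# Find and press the flush battery-door catch

### The job

The battery door of the grey back-up power unit on the desk is released by one of the four identical flush discs in the panel behind it; the other three are blind covers and do not give. Feel along the row with a fingertip, press the disc that gives fully home so that the door pops up, then push the door gently with a finger, without pinching it, until it stands upright. Leave the stapler, the glue stick and the pencil rubber where they are.

Things in the scene. Friction and masses are not known exactly. Their poses are not given: they have to be found in the camera images.
- battery_unit: Flat grey power unit, fixed on the desk, 170 (its x) by 250 (y) by 70 mm high, flat level top. Origin: centre of its underside; x points from its front (robot side) to its back, z up. The near half of the top holds the door, the panel behind it a row of four identical round discs along y, at x = 45 mm, 58 mm apart. Which one is the release changes and cannot be seen: find it by pressing.
- place_0 (a point): Centre of the top face of disc place 0: unit x = 45, y = -87 mm, 68 mm above the desk. The flat disc, 45 mm across, lies 2 mm below the panel in a round hole 48 mm wide: shut fingers up to 35 mm across fit in. Fixed to the unit; says nothing of which disc moves.
- place_1 (a point): Centre of the top face of disc place 1: unit x = 45, y = -29 mm, 68 mm above the desk. The flat disc, 45 mm across, lies 2 mm below the panel in a round hole 48 mm wide: shut fingers up to 35 mm across fit in. Fixed to the unit; says nothing of which disc moves.
- place_2 (a point): Centre of the top face of disc place 2: unit x = 45, y = 29 mm, 68 mm above the desk. The flat disc, 45 mm across, lies 2 mm below the panel in a round hole 48 mm wide: shut fingers up to 35 mm across fit in. Fixed to the unit; says nothing of which disc moves.
- place_3 (a point): Centre of the top face of disc place 3: unit x = 45, y = 87 mm, 68 mm above the desk. The flat disc, 45 mm across, lies 2 mm below the panel in a round hole 48 mm wide: shut fingers up to 35 mm across fit in. Fixed to the unit; says nothing of which disc moves.
- release (a joint): How far the one moving disc (the release) is pressed down, m: 0 untouched, 0.008 fully home. It springs back when let go; it begins to move at 2 to 5 N and needs about 5 to 8 N fully down. The three blind discs are rigid. Pressed fully home it throws the door up to about 0.7 rad, where the door stays.
- door (a joint): Angle of the battery door, rad: 0 shut and flush with the top, 1.57 upright, stop at 1.9. Hinged along the unit's y at unit x = 0, 66 mm above the desk; its front edge (robot side) swings up and back. A light flap, 56 mm from hinge to edge, 150 mm wide, 5 mm thick, slippery; hinge friction keeps it at any angle, about 0.5 N at the edge moves it.
- door_edge (a point): Middle of the door's free front edge (56 mm from the hinge axis); moves with the door.
- stapler: Desk stapler, loose, 136 mm long, 30 mm wide, 49 mm high, lying beside the unit; origin at the centre of its underside. Bystander.
- glue_stick: Standing glue stick, loose, 26 mm in diameter, 90 mm high; origin at the centre of its underside. Bystander.
- rubber: Pencil rubber in a sleeve, half blue, half white, loose, 42 by 18 mm, 11 mm high, lying flat; origin at the centre of its underside. Bystander.

How it is judged:
On the way, in this order (a step that is already met when the one before it is completed fails the run):
1. the release disc is pressed home (at least 6.5 of 8 mm) and the door has popped up at least 0.4 rad (value of joint release above 0.0065 m and value of joint door above 0.4 rad), for 0.1 s.
2. the door stands upright (at least 1.35 rad) with the release let go (value of joint door above 1.35 rad and value of joint release below 0.002 m), for 0.2 s.
At the end, for the whole second after the job is handed in: The door stands still at 1.35 rad or more, the release disc has sprung back (under 2 mm), and stapler, glue stick and rubber are within 20 mm of where they stood (all of step 2 and velocity of joint door between -0.05 and 0.05 rad/s and distance of each of stapler, glue_stick, rubber from where it was at the start of the episode below 0.02 m); the robot touches nothing.
It fails at once if a bystander is moved more than 20 mm or lifted (distance of any of stapler, glue_stick, rubber from where it was at the start of the episode above 0.02 m).
It fails at once if the door is pinched or forced (more than 25 N from the fingers) (contact force between the fingers and door above 25 N).
It also fails if it takes over 64 s, if anything falls off the work surface, if the arm or the gripper's body presses on something with over 40 N, if the wrist force passes 120 N, or if a joint passes its speed limit or range.

### The arm

A 6-joint arm with a two-finger parallel gripper is mounted at the origin on a cart in front of the work surface, level with it; the furniture and walls round the work are solid. World frame = base frame: x ahead of the robot, y to its left, z up, the work surface at z = 0. Lengths are in m, angles in rad, forces in N, time in s.
With the tool pointing down it reaches from about 0.25 to 0.775 m from the base axis. Payload 8.9 kg.
Tool frame: the origin (TCP) lies at the very end of the fingers, on their centre line; the grasp point (between the pads) lies behind it (robot.grip_point_offset is the z of the grasp point in the tool frame, in m); z points along the fingers, y is the direction in which the jaws open and shut (so a half turn about z gives the same grasp; the last joint's range is limited). The gripper opens to 85 mm and grips with 20 to 120 N. Pads are 22 mm wide; open, the fingers measure 114 mm over their backs; the gripper's body (76 mm by 85 mm) begins 54 mm behind the grasp point. The pads swing forward as they close: fully open they stand 13 mm farther back than shut.
Start: joints at [-1.432, 0.291, -0.153, 1.127, 0, 1.431], TCP at [0.144, -0.505, 0.231] pointing down, gripper open.
Joint ranges: [-2.52, 2.52], [-0.91, 1.74], [-1.3, 1.37], [-1.96, 2.02], [-1.52, 1.47], [-3.14, 3.14]. Speed limits (rad/s): [2.22, 2.22, 2.79, 3.14, 3.14, 3.14].

### API

Orientations are given as [roll, pitch, yaw] about the fixed x, y, z axes, in that order (R = Rz(yaw) Ry(pitch) Rx(roll)).
In Python, from workcell import robot gives the robot as it stands. Calls block until the motion is done:
- robot.move_ptp(position, orientation): joint-space move of the TCP to a pose.
- robot.move_l(position, frame=None, feed=0.15): straight line of the TCP; frame=None keeps the orientation; feed is the mean speed in m/s.
- robot.set_joints(angles): joint-space move.
- robot.gripper_to(opening, newtons=None): finger opening in m; newtons is the grip in N (None keeps the last); returns when the fingers have stopped.
- robot.sleep(seconds).
- robot.inverse_kinematics(position, orientation): joint angles nearest the present ones, or None.
- robot.snapshot(name): name is "side" or "top"; returns (picture, depth): 384x512x3 uint8, red, green, blue; 384x512 float32, m along the optical axis (not along the pixel's ray), 0 where there is no reading.
- robot.camera_info(name): a dict with "camera_matrix" (3x3 intrinsics, pixels), "xyz" and "rotation" of the camera in the world. Camera axes: x right, y up, looking along -z (the intrinsics and any distortion apply to the point x, -y, -z); pixel columns grow to the right and rows downward; lengths in m; the calibration is good to about 2 mm. A picture is of the moment at which its call begins. camera_info takes no time and is no camera call.
A pose or a line that the arm cannot do raises robot.MotionError and nothing moves.
- robot.job_done(): hands the job in, once; it reports no verdict.
Readings, each from a call of its own:
- robot.read_time_s(): time.
- robot.read_q(): joint angles.
- robot.read_joint_velocities(): joint speeds.
- robot.read_joint_torque(): joint torques, N m.
- robot.read_tool_pos(): TCP position.
- robot.read_tcp_rot(): TCP orientation.
- robot.read_ft_force(): force on the tool from outside, world axes, zero at the start.
- robot.read_wrist_torque(): the same for the moment, N m.
- robot.read_finger_gap(): finger opening in m.
Only numpy, scipy, OpenCV 4.12 (cv2) and the standard library are available. Lean on these libraries where they do the work, as an engineer would, in place of code of your own. Each camera call takes 0.05 s, during which the arm holds its last target.

## Working session

There is one attempt and no reset: what is moved stays moved. The work goes in short steps, each a Python script; the robot and the scene stay as the last script left them, time stands still between calls to the robot, and variables do not carry over. Pictures are saved under pics/ and viewed, and the job is handed in when it is done.

```bash
mkdir -p pics; ls; python3 - <<'E'
from workcell import robot
import cv2,numpy as np
for n in("top","side"):
    p,d=robot.snapshot(n); cv2.imwrite(f"pics/{n}0.png",p[:,:,::-1]); np.savez(f"{n}0.npz",p=p,d=d)
    c=robot.camera_info(n); print(n,c)
print(robot.read_time_s(),robot.grip_point_offset,robot.read_ft_force(),robot.read_tcp_rot())
E
```

```text
pics
top {'camera_matrix': array([[366.11173835,   0.        , 256.21381296],
       [  0.        , 366.11173835, 198.49401708],
       [  0.        ,   0.        ,   1.        ]]), 'xyz': array([3.39648905e-01, 3.36205985e-04, 9.26571408e-01]), 'rotation': array([ 0.21742306,  0.00184737, -1.71652977])}
side {'camera_matrix': array([[368.19903835,   0.        , 253.77492861],
       [  0.        , 368.19903835, 186.2796262 ],
       [  0.        ,   0.        ,   1.        ]]), 'xyz': array([0.35339662, 0.67157882, 0.61696472]), 'rotation': array([ 0.91994313,  0.0065917 , -2.90623308])}
0.1 -0.0187 [-0.11712418 -0.77602713 -0.78860918] [-3.14047786e+00 -1.54774242e-04  2.77798128e-01]
```

View pics/top0.png

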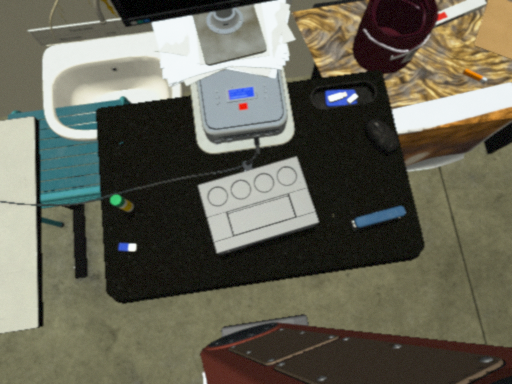

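View pics/side0.png

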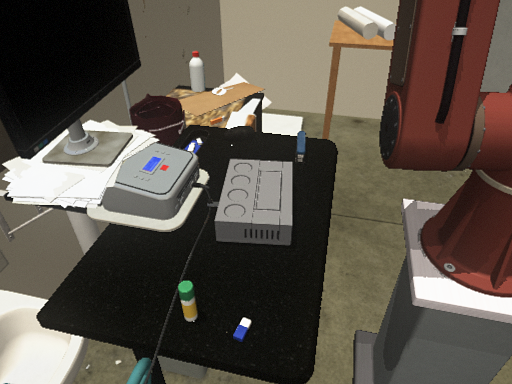

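The top view shows the unit centred near (258,205), with its discs at about (217,197), (240,188), (264,183) and (287,176). The door is the rectangle on the robot side. The stapler is at (378,217), the glue stick at (121,203) and the rubber at (127,247). Next I'll localize the unit.

```bash
cat > h.py <<'E'
import numpy as np,cv2
from scipy.spatial.transform import Rotation as R
from workcell import robot
def cam(n):
    c=robot.camera_info(n); r=np.array(c['rotation'])
    M=r if r.shape==(3,3) else R.from_euler('xyz',r).as_matrix()
    return c['camera_matrix'],np.array(c['xyz']),M
def cloud(n,d):
    K,t,M=cam(n); v,u=np.mgrid[:d.shape[0],:d.shape[1]]
    P=np.stack([(u-K[0,2])/K[0,0]*d,-(v-K[1,2])/K[1,1]*d,-d],-1)
    return P@M.T+t
def ray(n,uv,z):
    K,t,M=cam(n); uv=np.atleast_2d(uv).astype(float)
    D=np.stack([(uv[:,0]-K[0,2])/K[0,0],-(uv[:,1]-K[1,2])/K[1,1],-np.ones(len(uv))],-1)@M.T
    return t+D*((z-t[2])/D[:,2])[:,None]
E
python3 - <<'E'
from h import *
np.set_printoptions(precision=4,suppress=True)
for n in("top","side"):
    f=np.load(n+"0.npz"); P=cloud(n,f['d'])
    Z=P[...,2]; m=((abs(Z-0.07)<0.012)&(f['d']>0)&(P[...,0]>.2)&(P[...,0]<.6)&(abs(P[...,1])<.2)).astype(np.uint8)
    m=cv2.morphologyEx(m,cv2.MORPH_OPEN,np.ones((3,3)))
    cs,_=cv2.findContours(m,0,2); c=max(cs,key=cv2.contourArea); 
    full=np.zeros_like(m);cv2.drawContours(full,[c],-1,1,-1)
    pts=ray(n,c[:,0],.07)[:,:2]; print(n,'medz',np.median(Z[full>0]))
    rr=cv2.minAreaRect((pts*1000).astype(np.float32)); print(rr, cv2.boxPoints(rr))
    g=cv2.cvtColor(f['p'],cv2.COLOR_RGB2GRAY)
    if n=="top":
        big=cv2.resize(g[140:260,180:340],None,fx=4,fy=4,interpolation=cv2.INTER_CUBIC)
        h=cv2.HoughCircles(big,cv2.HOUGH_GRADIENT,1,60,param1=80,param2=20,minRadius=30,maxRadius=50)[0]
        uv=(h[:,:2]+.5)/4-.5+[180,140]; w=ray(n,uv,.069)
        for a,b,r in zip(uv,w,h[:,2]): print(a,b,r)
        v=cv2.cvtColor(big,cv2.COLOR_GRAY2BGR)
        for a in h: cv2.circle(v,(int(a[0]),int(a[1])),int(a[2]),(0,0,255),1)
        cv2.imwrite("pics/crop.png",v)
for nm,uv in(("stapler",[378,217]),("glue",[121,203]),("rub",[127,247])): print(nm,ray("top",uv,.02))
E
```

```text
top medz 0.07187656027300593
((514.6507568359375, -27.600631713867188), (171.81369018554688, 250.60731506347656), 8.538795471191406) [[ 411.0912   83.5587]
 [ 448.3011 -164.2707]
 [ 618.2103 -138.76  ]
 [ 581.0004  109.0695]]
[263.5 182.5] [ 0.564  -0.0488  0.069 ] 34.4
[240.5  189.25] [0.5554 0.0086 0.069 ] 34.9
[217.5  196.25] [0.5463 0.0656 0.069 ] 34.9
[286.5  175.75] [ 0.5726 -0.1067  0.069 ] 33.8
side medz 0.06811666278170048
((515.6843872070312, -15.428848266601562), (168.10984802246094, 259.5443420410156), 8.854816436767578) [[ 412.6553   99.858 ]
 [ 452.6073 -156.593 ]
 [ 618.7135 -130.7157]
 [ 578.7615  125.7353]]
stapler [[ 0.4466 -0.3222  0.02  ]]
glue [[0.5763 0.3132 0.02  ]]
rub [[0.4633 0.3059 0.02  ]]
```

View pics/crop.png

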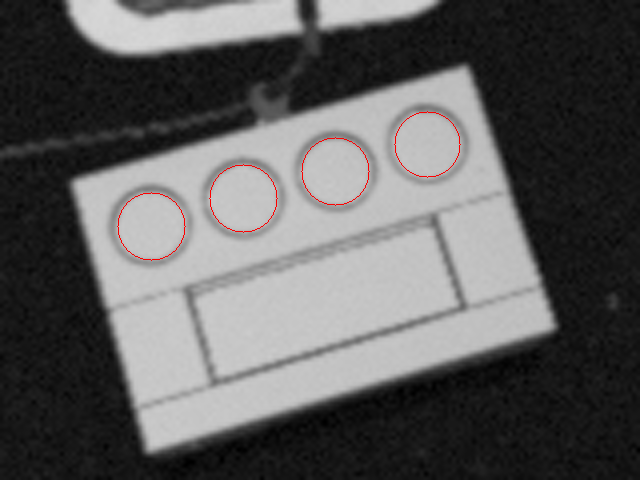

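Circle fits and the top-face rectangle agree: unit at (0.515, -0.027), yaw 8.65°. Next I'll probe the discs with shut fingers, stepping down under force monitoring.

```bash
cat >> h.py <<'E'
yaw=np.deg2rad(8.65); C=np.array([0.515,-0.0272]); ORI=[np.pi,0,yaw]
def U(x,y,z): 
    c,s=np.cos(yaw),np.sin(yaw); return [C[0]+c*x-s*y,C[1]+s*x+c*y,z]
E
cat > probe.py <<'E'
from h import *
import sys
def probe(i):
    y=-0.087+0.058*i
    robot.move_l(U(.045,y,.078),feed=.12)
    f0=robot.read_ft_force()[2]; z0=None; z=.0735; log=[]
    while z>.052:
        robot.move_l(U(.045,y,z),feed=.02)
        f=robot.read_ft_force()[2]-f0; a=robot.read_tool_pos()[2]; log.append((round(a*1000,1),round(float(f),1)))
        if f>1.5 and z0 is None: z0=a
        if f>14: break
        z-=.001
    print(i,log,robot.read_time_s())
    return z0 is not None and z0-a>.006
if __name__=="__main__":
    robot.gripper_to(0,20)
    robot.move_ptp(U(.045,-.087,.13),ORI)
    print(robot.read_tool_pos(),robot.read_finger_gap(),robot.read_time_s())
    probe(0)
    robot.move_l(U(.045,-.087,.085),feed=.1)
    print(robot.read_time_s())
E
python3 probe.py
```

```text
[ 0.57250996 -0.10735138  0.13016603] -5.017151222798825e-06 3.0
0 [(np.float64(73.7), -0.4), (np.float64(72.5), -0.9), (np.float64(71.4), -0.4), (np.float64(70.4), -1.0), (np.float64(69.4), 0.3), (np.float64(68.4), -1.2), (np.float64(68.1), 6.7), (np.float64(68.0), 16.4)] 5.7083
6.0417
```

Disc 0 is blind: force rises sharply at z = 68 mm with no travel. On to the others.

```bash
python3 - <<'E'
from probe import *
for i in (1,2,3):
    y=-.087+.058*i
    robot.move_l(U(.045,y,.085),feed=.15)
    if probe(i):
        robot.sleep(.3); print("release",i,robot.read_tool_pos(),robot.read_ft_force())
        p,d=robot.snapshot("side"); cv2.imwrite("pics/press.png",p[:,:,::-1]); break
    robot.move_l(U(.045,y,.085),feed=.1)
E
```

```text
1 [(np.float64(73.4), 0.1), (np.float64(72.5), 1.3), (np.float64(71.4), 0.2), (np.float64(70.4), 1.6), (np.float64(69.4), 0.0), (np.float64(68.4), 0.1), (np.float64(68.1), 6.2), (np.float64(68.0), 17.9)] 8.95
2 [(np.float64(73.4), -0.8), (np.float64(72.5), -0.1), (np.float64(71.4), 0.4), (np.float64(70.4), -0.6), (np.float64(69.4), -0.5), (np.float64(68.4), -1.0), (np.float64(68.1), 6.1), (np.float64(68.0), 18.4)] 12.1917
3 [(np.float64(73.4), 0.8), (np.float64(72.5), 1.1), (np.float64(71.5), 1.4), (np.float64(70.4), 0.4), (np.float64(69.4), 0.7), (np.float64(68.4), 0.9), (np.float64(67.7), 1.6), (np.float64(66.6), 4.7), (np.float64(65.6), 4.5), (np.float64(64.6), 5.3), (np.float64(63.6), 5.9), (np.float64(62.6), 6.4), (np.float64(61.7), 6.5), (np.float64(60.6), 5.5), (np.float64(60.0), 9.9), (np.float64(59.8), 19.2)] 17.4333
release 3 [0.54688721 0.06558868 0.05977   ] [-4.73423041 -0.10148937 19.27247227]
```

View pics/press.png

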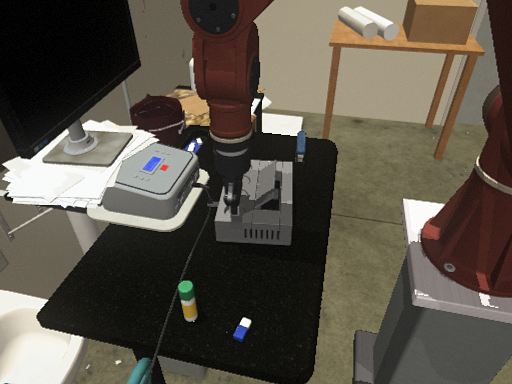

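Disc 3 is the release. It travelled 8 mm to its stop, and the picture shows the door raised around (265,190). I'll let it go, move to the front of the door and look again.

```bash
python3 - <<'E'
from h import *
robot.move_l(U(.045,.087,.15),feed=.15)
robot.move_l(U(.03,.087,.19),feed=.2)
robot.move_l(U(-.09,0,.19),feed=.2)
robot.move_l(U(-.09,0,.09),feed=.15)
print(robot.read_tool_pos(),robot.read_ft_force(),robot.read_time_s())
for n in("top","side"):
    p,d=robot.snapshot(n); cv2.imwrite(f"pics/{n}2.png",cv2.resize(p[100:280,160:360] if n=="top" else p[120:270,170:340],None,fx=3,fy=3)[:,:,::-1])
E
```

```text
[ 0.42659526 -0.04060075  0.09040588] [-0.22535836 -0.98662104  0.22108053] 20.6167
```

View pics/side2.png

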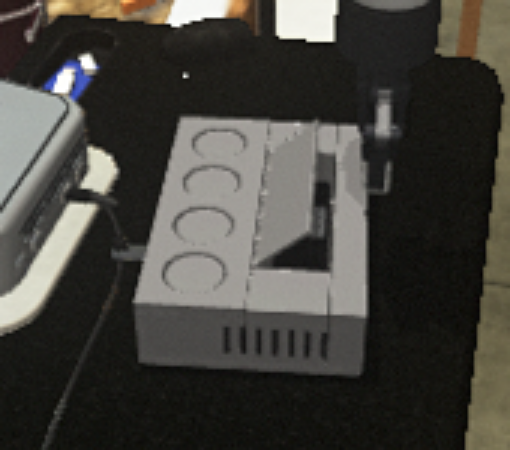

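View pics/top2.png

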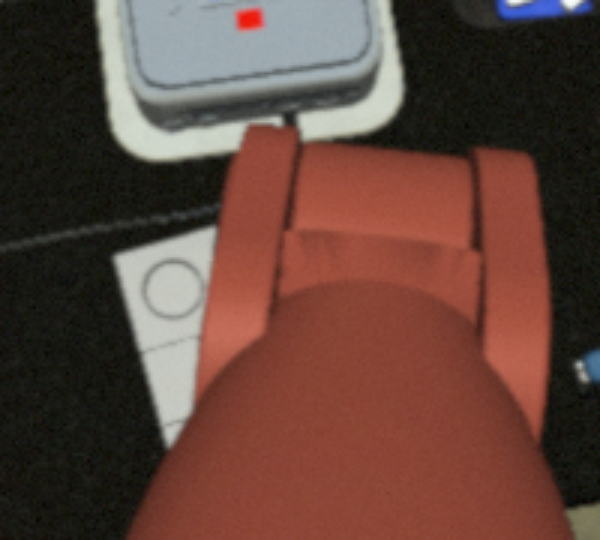

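The side crop shows the door partly open (free edge near (318,140) to (320,240)) and the fingers clear in front of it at (380,185). The discs are flush again. Next is a gentle push.

```bash
python3 - <<'E'
from h import *
f0=np.array(robot.read_ft_force()); log=[]
robot.move_l(U(-.06,0,.09),feed=.06)
for x in np.arange(-.055,-.0145,.005).tolist()+[-.012]:
    robot.move_l(U(x,0,.09),feed=.03)
    f=np.array(robot.read_ft_force())-f0; log.append((round(x*1000),np.round(f,1).tolist()))
    if np.linalg.norm(f)>8: print("STOP");break
print(log,robot.read_time_s())
p,d=robot.snapshot("side"); cv2.imwrite("pics/side3.png",cv2.resize(p[120:270,170:340],None,fx=3,fy=3)[:,:,::-1])
E
```

```text
[(-55, [1.0, 1.3, 1.1]), (-50, [0.9, 0.5, 0.6]), (-45, [1.6, 0.1, 1.2]), (-40, [-0.1, 0.9, 0.9]), (-35, [0.1, 0.9, 0.4]), (-30, [0.7, -0.1, 1.8]), (-25, [0.3, 0.8, 0.8]), (-20, [0.9, 0.1, 0.9]), (-15, [0.6, 1.4, 0.2]), (-12, [0.7, 0.5, 0.3])] 24.4667
```

View pics/side3.png

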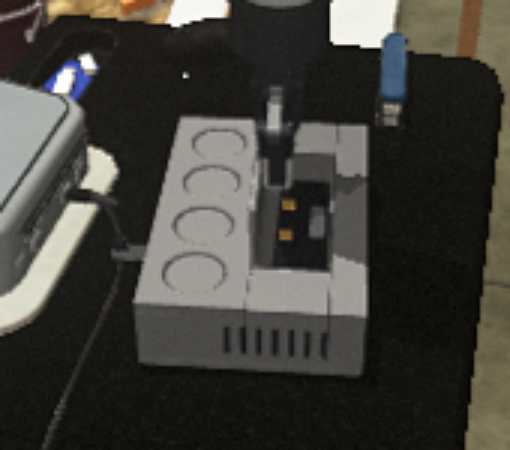

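The push needed only about 1 N. The camera now sees the door nearly edge-on (thin dark strip at about (262,230)). I'll back off and check.

```bash
python3 - <<'E'
from h import *
robot.move_l(U(-.09,0,.09),feed=.08)
robot.move_l(U(-.09,0,.2),feed=.2)
robot.move_ptp([.2,-.4,.25],ORI)
robot.sleep(.3)
print(robot.read_time_s(),robot.read_ft_force())
for n in("top","side"):
    p,d=robot.snapshot(n)
    np.savez(n+"4.npz",p=p,d=d)
    cv2.imwrite(f"pics/{n}4.png",cv2.resize(p[130:280,160:360] if n=="top" else p[120:270,170:340],None,fx=3,fy=3)[:,:,::-1])
    P=cloud(n,d); c,s=np.cos(yaw),np.sin(yaw); X=P[...,0]-C[0];Y=P[...,1]-C[1]
    ux=c*X+s*Y;uy=-s*X+c*Y
    m=(d>0)&(abs(ux)<.08)&(abs(uy)<.07)&(P[...,2]>.08)&(P[...,2]<.2)
    print(n,m.sum(),np.percentile(ux[m],[5,50,95]),P[...,2][m].max())
    hi=m&(P[...,2]>.11); lo=m&(P[...,2]<.1)
    print(hi.sum(),np.median(ux[hi]),lo.sum(),np.median(ux[lo]) if lo.any() else None)
E
```

```text
28.2167 [-0.1362339   0.14779903 -0.02411142]
top 373 [-0.00126191 -0.00046759  0.00342841] 0.12843307511124635
208 0.0003115069318602535 107 -0.0008480714857904417
side 146 [0.00062478 0.00108883 0.00535195] 0.12227320085011278
89 0.0028050752492192158 37 0.0007352192992638017
```

View pics/side4.png

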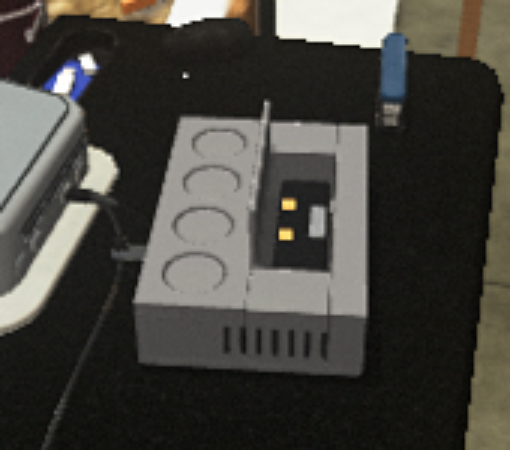

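View pics/top4.png

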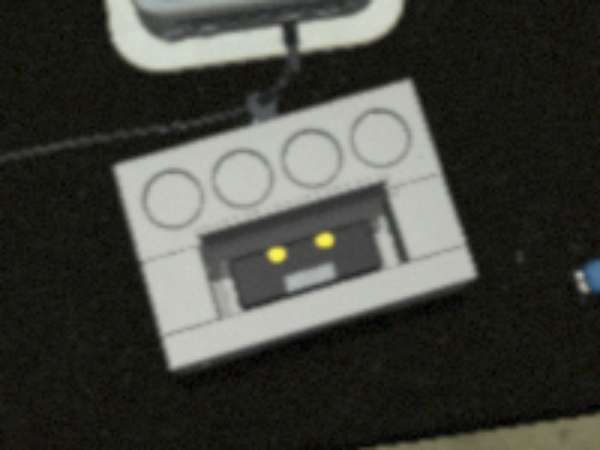

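Both views show the door upright: its depth points sit at unit x ≈ 0 from bottom to top, with the edge at z ≈ 0.122–0.128. All four discs are flush and the robot is clear. I'll check the bystanders quickly, then hand in.

```bash
python3 - <<'E'
from h import *
a=np.load("top0.npz")['p'].astype(int);b=np.load("top4.npz")['p'].astype(int)
for n,(u,v,r) in dict(stapler=(378,217,32),glue=(121,203,16),rubber=(127,247,14)).items():
    s=np.s_[v-r:v+r,u-r:u+r]; print(n,np.abs(a[s]-b[s]).mean(), cv2.phaseCorrelate(a[s].mean(-1),b[s].mean(-1)))
robot.job_done(); print(robot.read_time_s())
E
```

```text
stapler 4.4033203125 ((-0.03835918765899038, 0.025352894920249724), 0.9713005102199019)
glue 3.859375 ((-0.07801561465185003, 0.05765388436846486), 1.052077148570131)
rubber 3.8095238095238093 ((0.1405395886402303, -0.06729279211416639), 0.9506209376783678)
the job is handed in; nothing more can be done
the job is handed in; nothing more can be done
```

The battery door stands upright and the job is handed in, at about 28 s of the 64 s allowed. No verdict was reported.

- **Finding the release:** I located the unit in the top view and pressed each disc in turn with shut fingers. Discs 0, 1 and 2 were rigid. Disc 3 gave 8 mm down to its stop (about 6 N while moving, 19 N held at the stop), and the door popped up.
- **Raising the door:** I let disc 3 go and pushed the door up from the front with the shut fingers. The force stayed at about 1 N, close to the sensor noise.
- **Last checks:**
  - Depth points in both views put the door within about 5 mm of the vertical over the hinge, with its top edge near 0.122–0.128 m, so it is close to 1.57 rad.
  - All four discs looked flush.
  - The stapler, glue stick and rubber moved less than 0.2 px between the first and last top views.
  - The arm is clear of everything.

None of these checks failed. The only disagreement was about 12 mm between the side and top cameras' depth outlines for the unit's y position. I used the top view, and the disc circles fitted it.

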